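Trip-test the bench safety switch

TASK

Test the safety switch in the yellow housing on the leather bench: press its blue test button right down so that its red lever drops, then lift that lever fully back up so that it stays up by itself. Leave the other, grey switch as it is.

Things in the scene. Friction and masses are not known exactly. Their poses are not given: they have to be found in the camera images.
- yellow_box: Switch screwed to the bench: yellow housing 160 (x) x 90 (y) x 55 (z) mm, origin under its centre at table height, z up, front (-x) roughly towards the robot. On its top at y = 0: blue test button at x = +35 mm and, near the front, a red lever on an axle along y at x = -55 mm, 64 mm above the table, between two black blocks (76 mm over all in y, tops at 74 mm). The green lamp plays no part.
- test_button (a joint): Travel (m) of the blue round button, 32 mm across, top 90 mm above the table, in a grey collar 42 mm across with its rim at 78 mm. 0 = up, 0.008 = fully down; a spring returns it; 1 N to start, about 4 N fully down. Past 0.006 it tips the lever over dead centre, which then falls by itself within 1 s.
- trip_lever (a joint): Lever angle (rad): 0 = up on its stop, leaning back to +x; 0.3 = vertical, dead centre; 1.85 = dropped, level to the front (-x), its end 40 mm beyond the housing, free on both sides and below. Red paddle 33 to 65 mm from the axle, 16 mm wide (y), 12 thick. Only its weight (55 g) holds it: let go below 0.2 it settles to 0. It cannot be raised while the button is held down.
- grey_lever_tip (a point): Middle of the free end of the red lever, standing up, on the other switch, which has a grey housing and must be left alone; 126 mm above the table. Same form and sizes as the yellow switch; its lever drops as easily.
Not all that is in view belongs to the job. Of the things that look like the yellow_box, the middle-sized one is meant.

How it is judged:
By the outcome, as a careful person would: the job done as asked, in the order asked, and still so for the second after the job is handed in, with the robot touching nothing.
It also fails if it takes over 51 s, if anything falls off the work surface, if the arm or the gripper's body presses on something with over 40 N, if the wrist force passes 120 N, or if a joint passes its speed limit or range.

ROBOT

A 7-joint arm with a two-finger parallel gripper is mounted at the origin on the work surface. World frame = base frame: x ahead of the robot, y to its left, z up, the work surface at z = 0. Lengths are in m, angles in degrees, forces in N, time in s.
With the tool pointing down it reaches from about 0.425 to 0.875 m from the base axis. Payload 4.7 kg.
Tool frame: the origin (TCP) lies at the very end of the fingers, on their centre line; the grasp point (between the pads) lies env.hold_point_z behind it (env.hold_point_z is the distance from the TCP to the grasp point, in m); z points along the fingers, y is the line along which they close (so a half turn about z gives the same grasp; the last joint's range is limited). The gripper opens to 87 mm and grips with 3 to 60 N. Pads are 19 mm wide; open, the fingers measure 117 mm over their backs; the gripper's body (75 mm by 190 mm) begins 51 mm behind the grasp point.
Start: joints at [-74.364, 18.392, -4.016, 83.108, 1.295, 78.541, -3.26], TCP at [0.166, 0.628, 0.223] pointing down, gripper open.
Joint ranges: [-163.93, 163.93], [-17.29, 119.83], [-79.2, 71.16], [3.27, 140.29], [-89.18, 269.18], [5.43, 117.66], [-154.24, 154.24]. Speed limits (degrees/s): [147.25, 147.25, 180, 180, 180, 180, 180].

INTERFACE

Orientations are given as [roll, pitch, yaw] about the fixed x, y, z axes, in that order (R = Rz(yaw) Ry(pitch) Rx(roll)).
In Python, from cell import env gives the robot as it stands.
- The arm moves only by the shell command python3 -m jog 'ROWS' [FORCE]. ROWS is JSON, a list of rows, each an object with "dp": the shift along the tool's x, y, z in cm, a list of three; "twist": the turn about the tool's z in degrees; "fingers": the opening, from 0 (shut) to 1 (fully open). A call has 1 to 8 rows; each row is the pose to reach, as a shift and turn from the pose commanded when the call began, along the tool's axes at that moment; what a row does not reach only later rows make up. A row lasts 1/8 s, in which the tool goes at most 62.5 mm and 10.7 degrees, less where a joint would pass 70% of its speed; a pose out of reach is approached as far as the arm can. A call with a gripper value outside its range is refused whole. The fingers move at their own pace and stop on an object; FORCE is the grip in N (left out, the last holds). Time passes only in rows, so rows that repeat a pose let the fingers close. It gives the time, the measured TCP pose, the force, the opening and the grip force at its end, in the units of the state.
- env.get_obs(): the state, without advancing time (a new reading comes with each control period).
- env.read_camera(name): name is "scene" or "top" or "wrist"; returns a dict with "pixels" (384x512x3 uint8, blue, green, red), "depth" (384x512 float32, m along the optical axis (not along the pixel's ray), 0 where there is no reading), "fx", "fy", "cx", "cy" (pixels), "k1" (the pictures are not rectified: a ray, as slopes to the right and down, at radius r is drawn at 1 + k1 r^2 times it, then the intrinsics apply), "rvec" (rotation vector, rad) and "tvec" (3), from world to camera coordinates, as OpenCV has them. Camera axes: x right, y down, z forward; pixel columns grow to the right and rows downward; lengths in m; the calibration is good to about 2 mm. A picture is of the moment at which its call begins.
- env.sign_off(): hands the job in; it is judged then, once.
The state is a dict: "time_s": time; "qpos": joint angles; "joint_velocities": joint speeds; "effort": joint torques, N m; "tool_pos": TCP position; "tool_rot": TCP orientation; "force": force on the tool from outside, world axes, zero at the start; "wrist_torque": the same for the moment, N m; "grip_width": finger opening in m; "grasp_force": force on a finger pad.
Only numpy, scipy, OpenCV 4.12 (cv2) and the standard library are available. Lean on these libraries where they do the work, as an engineer would, in place of code of your own. Each camera call takes 0.05 s, during which the arm holds its last target. There are 200 camera calls.

## Working session

There is one attempt and no reset: what is moved stays moved. The work goes in short steps, Python scripts to look and compute and a shell command to move; the robot and the scene stay as the last step left them, time stands still between calls to the robot, and variables do not carry over. Pictures are saved under pics/ and viewed, at most 10 in all, crops included, and the job is handed in when it is done.

```bash
ls; mkdir -p pics; cat > h.py <<'E'
import numpy as np, cv2
from cell import env
from scipy.spatial.transform import Rotation as R
def pt(c,u,v,win=1):
    d=c["depth"][v-win:v+win+1,u-win:u+win+1]; d=np.median(d[d>0])
    K=np.array([[c["fx"],0,c["cx"]],[0,c["fy"],c["cy"]],[0,0,1]])
    s=cv2.undistortPoints(np.array([[[u,v]]],float),K,np.array([c["k1"],0,0,0.]))[0,0]
    p=np.array([s[0]*d,s[1]*d,d]); return cv2.Rodrigues(np.array(c["rvec"],float))[0].T@(p-np.array(c["tvec"]).ravel())
E
python3 - <<'E'
from h import *
o=env.get_obs(); print(o["time_s"],o["tool_pos"],o["tool_rot"],o["grip_width"],env.hold_point_z)
s=[env.read_camera(n) for n in("scene","top")]
for n,c in zip(("scene","top"),s): cv2.imwrite(f"pics/{n}0.png",c["pixels"]); np.save(f"{n}0.npy",c,allow_pickle=True)
E
```

```text
pics
0.0 [0.166235  0.6277974 0.2214533] [-1.79889658e+02  5.76131473e-03  1.65175366e+02] 0.08673303869185892 0.0187
```

View pics/scene0.png

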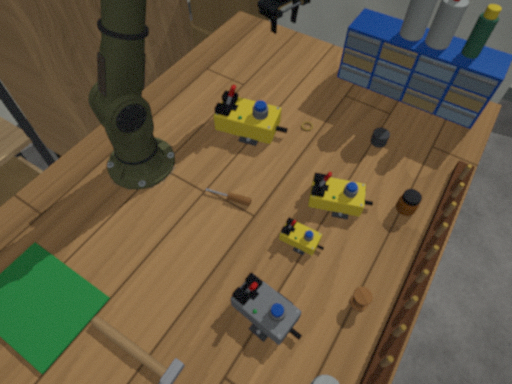

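View pics/top0.png

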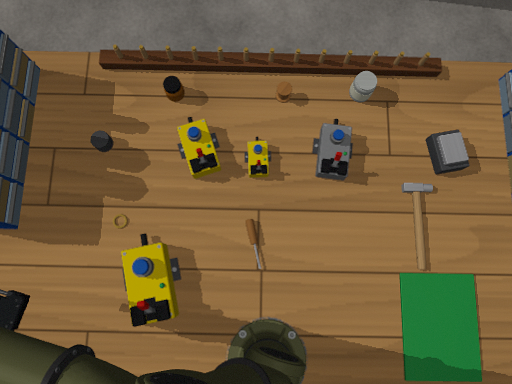

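Three yellow switches appear in the top view: large (150,282), middle (198,148) and small (258,158). The grey one is at (334,150). The middle one fits, as it is also the same size as the grey. I'll confirm that in a crop and measure it.

```bash
python3 - <<'E'
from h import *
c=np.load("top0.npy",allow_pickle=True).item()
cv2.imwrite("pics/crop.png",cv2.resize(c["pixels"][105:190,165:285],None,fx=6,fy=6,interpolation=cv2.INTER_CUBIC))
for n,(u,v) in dict(btn=(194,134),blkL=(191,168),blkR=(213,163),lev=(199,156),smallbtn=(257,149),bigbtn=(142,267),greybtn=(338,135)).items(): print(n,pt(c,u,v).round(4))
s=np.load("scene0.npy",allow_pickle=True).item()
print("scene btn",pt(s,351,187).round(4),"lev",pt(s,328,178).round(4),"greylev",pt(s,254,286).round(4))
# yellow housing extents
hsv=cv2.cvtColor(c["pixels"],cv2.COLOR_BGR2HSV); m=cv2.inRange(hsv,(22,150,90),(35,255,255))
n,l,st,ce=cv2.connectedComponentsWithStats(m)
for i in range(1,n):
    if st[i,4]>100:
        v,u=np.where(l==i); P=np.array([pt(c,a,b,1) for a,b in zip(u,v) if c["depth"][b,a]>0])
        z=np.percentile(P[:,2],70); T=P[abs(P[:,2]-z)<.006]
        r=cv2.minAreaRect(T[:,:2].astype(np.float32)*1000); print(i,st[i],z.round(3),r)
E
```

```text
btn [0.6351 0.2247 0.0901]
blkL [0.5412 0.2335 0.0562]
blkR [0.5529 0.1672 0.0743]
lev [0.5648 0.2051 0.102 ]
smallbtn [0.6035 0.0392 0.0596]
bigbtn [0.2487 0.3396 0.1193]
greybtn [ 0.6418 -0.1974  0.0914]
scene btn [0.644  0.2189 0.0907] lev [0.5779 0.1941 0.1142] greylev [ 0.5765 -0.1952  0.1255]
13 [ 177  119   44   60 1067] 0.056 ((610.7544555664062, 216.3129119873047), (159.81736755371094, 88.44947814941406), 19.62128448486328)
14 [247 140  22  38 502] 0.038 ((584.5980224609375, 37.548248291015625), (107.78054809570312, 59.987213134765625), 3.484400749206543)
18 [ 121  242   54   77 2078] 0.074 ((205.88351440429688, 335.49365234375), (208.08892822265625, 119.03722381591797), 13.364089965820312)
```

View pics/crop.png

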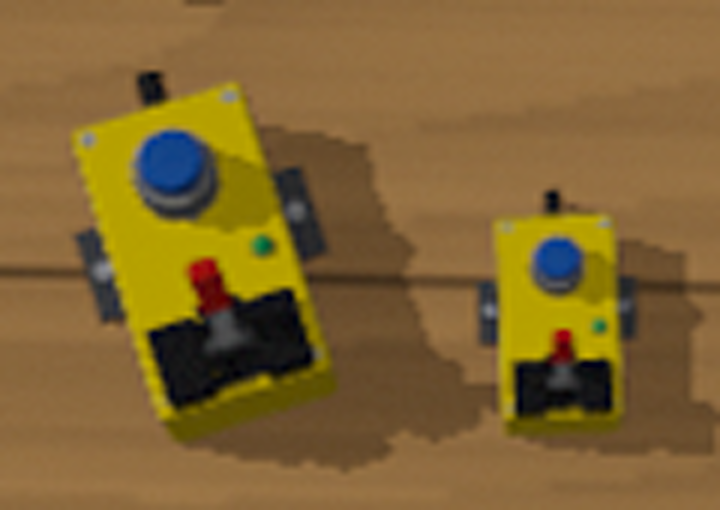

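The crop shows the middle switch with its button at top px (194,132) and its lever at (199,155). Its top measures 160x88 mm at z=56 mm, which matches the description. The small one is 108x60 and the large one 208x119. Next I work out the approach.

```bash
cat >> h.py <<'E'
C=np.array([.6108,.2163]); YAW=18.
def sw(x,y=0,z=0):
    a=np.radians(YAW); return np.array([C[0]+x*np.cos(a)-y*np.sin(a),C[1]+x*np.sin(a)+y*np.cos(a),z])
def dp(*ts):
    o=env.get_obs(); r=R.from_euler("xyz",o["tool_rot"],degrees=True)
    print(o["time_s"],np.round(o["tool_pos"],4),np.round(o["tool_rot"],2),np.round(o["force"],1),round(o["grip_width"],4))
    for t in ts: print("dp cm",(r.inv().apply(np.array(t)-o["tool_pos"])*100).round(2))
E
python3 -c "
from h import *
c=np.load('top0.npy',allow_pickle=True).item();print(pt(c,194,132),sw(.035))
dp(sw(.035,0,.2))"
```

```text
[0.64113781 0.22494307 0.09045437] [0.64408698 0.22711559 0.        ]
0.1 [0.1663 0.6279 0.2216] [-1.7990e+02  1.0000e-02  1.6518e+02] [-0.4  0.2 -0.5] 0.087
dp cm [-56.45 -26.51   2.21]
```

```bash
python3 -m jog '[{"dp":[-6,-2.8,0],"twist":-8,"fingers":0},{"dp":[-12,-5.6,0],"twist":-16,"fingers":0},{"dp":[-18,-8.4,0],"twist":-24,"fingers":0},{"dp":[-24,-11.3,0],"twist":-33,"fingers":0},{"dp":[-30,-14.1,0],"twist":-33,"fingers":0},{"dp":[-36,-17,0],"twist":-33,"fingers":0},{"dp":[-42,-19.8,0],"twist":-33,"fingers":0},{"dp":[-47,-22.3,0],"twist":-33,"fingers":0}]' 10; python3 - <<'E'
from h import *
dp(sw(.035,0,.2),sw(-.07,0,.2))
c=env.read_camera("wrist"); cv2.imwrite("pics/w1.png",c["pixels"]); np.save("w1.npy",c,allow_pickle=True)
E
```

```text
time_s: 1.1
tool_pos: [0.5495, 0.3043, 0.2222]
tool_rot: [180.0, -0.0, -161.8]
force: [1.2, 0.4, -0.5]
grip_width: 0.0148
grasp_force: 0.0
1.1 [0.5495 0.3043 0.2222] [ 1.8000e+02 -2.0000e-02 -1.6181e+02] [ 1.2  0.4 -0.5] 0.0148
dp cm [ -6.58 -10.29   2.22]
dp cm [  3.92 -10.25   2.22]
```

View pics/w1.png

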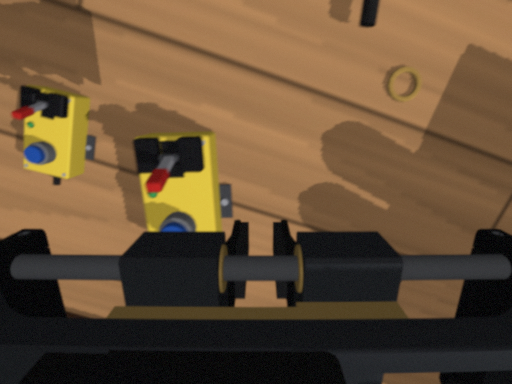

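The wrist view shows the target's button at (177,225), its black blocks at (136..202, 137..172) and the red paddle end at (157,182). I measure the blocks and yellow edges for axis and yaw.

```bash
python3 - <<'E'
from h import *
c=np.load("w1.npy",allow_pickle=True).item()
for n,u,v in [("blkL corner",138,157),("blkR",197,155),("paddle",157,182),("btn",177,224)]: print(n,pt(c,u,v,1).round(4))
hsv=cv2.cvtColor(c["pixels"],cv2.COLOR_BGR2HSV)
def pts(m,z0,z1):
    v,u=np.where(m>0); P=np.array([pt(c,a,b,0) for a,b in zip(u,v) if 120<a<225 and 125<b<240 and c["depth"][b,a]>0]); return P[(P[:,2]>z0)&(P[:,2]<z1)]
y=pts(cv2.inRange(hsv,(22,150,60),(35,255,255)),.050,.061); print("yellow",cv2.minAreaRect((y[:,:2]*1000).astype(np.float32)))
b=pts(cv2.inRange(hsv,(0,0,0),(179,120,70)),.069,.08); print("blocks",len(b),cv2.minAreaRect((b[:,:2]*1000).astype(np.float32)),"pred",sw(-.055))
E
```

```text
blkL corner [0.5679 0.1659 0.0731]
blkR [0.5449 0.229  0.0729]
paddle [0.5705 0.2075 0.1252]
btn [0.6288 0.2288 0.0834]
yellow ((594.3186645507812, 212.1930694580078), (125.78488159179688, 89.99549102783203), 19.201826095581055)
blocks 1464 ((589.4757080078125, 210.4534912109375), (111.57896423339844, 74.64266204833984), 19.399099349975586) pred [0.55849189 0.19930407 0.        ]
```

```bash
sed -i 's/^C=.*/C=np.array([.6107,.2171]); YAW=19.4/' h.py; python3 -c "
from h import *
dp(sw(.035,0,.2),sw(.035,0,.094),sw(.035,0,.081))"
```

```text
1.15 [0.5571 0.2941 0.222 ] [-179.55    0.18 -162.52] [ 5.3 -7.   0.2] 0.0106
dp cm [-6.29 -8.82  2.29]
dp cm [-6.25 -8.73 12.89]
dp cm [-6.25 -8.72 14.19]
```

```bash
python3 -m jog '[{"dp":[-2.8,-4.3,0],"twist":-1.2,"fingers":0},{"dp":[-5.6,-8.5,0],"twist":-1.2,"fingers":0},{"dp":[-5.6,-8.5,4],"twist":-1.2,"fingers":0},{"dp":[-5.6,-8.5,8],"twist":-1.2,"fingers":0},{"dp":[-5.6,-8.5,10],"twist":-1.2,"fingers":0},{"dp":[-5.6,-8.5,10],"twist":-1.2,"fingers":0},{"dp":[-5.6,-8.5,10],"twist":-1.2,"fingers":0}]'; python3 -c "
from h import *
dp(sw(.035,0,.094),sw(.035,0,.082))"
```

```text
time_s: 2.02
tool_pos: [0.6291, 0.2431, 0.1245]
tool_rot: [180.0, 0.2, -160.6]
force: [-0.4, 0.5, 0.7]
grip_width: 0.0004
grasp_force: 0.0
2.025 [0.6291 0.2431 0.1245] [ 1.7999e+02  1.6000e-01 -1.6061e+02] [-0.4  0.5  0.7] 0.0004
dp cm [-0.89 -1.84  3.05]
dp cm [-0.89 -1.84  4.25]
```

```bash
python3 -m jog '[{"dp":[-0.9,-1.8,0],"fingers":0},{"dp":[-0.9,-1.8,2],"fingers":0},{"dp":[-0.9,-1.8,2.6],"fingers":0},{"dp":[-0.9,-1.8,2.6],"fingers":0},{"dp":[-0.9,-1.8,2.6],"fingers":0}]'; python3 -c "
from h import *
dp(sw(.035,0,.094),sw(.035,0,.082))"
```

```text
2.025 [0.6291 0.2431 0.1245] [ 1.7999e+02  1.6000e-01 -1.6061e+02] [-0.4  0.5  0.7] 0.0004
dp cm [-0.89 -1.84  3.05]
dp cm [-0.89 -1.84  4.25]validation failed for argument at $[0]...
```

```bash
python3 -m jog '[{"dp":[-0.9,-1.8,0],"twist":0,"fingers":0},{"dp":[-0.9,-1.8,2],"twist":0,"fingers":0},{"dp":[-0.9,-1.8,2.6],"twist":0,"fingers":0},{"dp":[-0.9,-1.8,2.6],"twist":0,"fingers":0},{"dp":[-0.9,-1.8,2.6],"twist":0,"fingers":0}]'; python3 -c "
from h import *
dp(sw(.035,0,.094),sw(.035,0,.082))"
```

```text
time_s: 2.65
tool_pos: [0.6425, 0.229, 0.0967]
tool_rot: [180.0, 0.0, -160.6]
force: [-0.1, 0.7, -0.1]
grip_width: 0.0002
grasp_force: 0.0
2.65 [0.6425 0.229  0.0967] [ 1.7998e+02  1.0000e-02 -1.6059e+02] [-0.1  0.7 -0.1] 0.0002
dp cm [-0.11 -0.07  0.27]
dp cm [-0.11 -0.07  1.47]
```

```bash
python3 -m jog '[{"dp":[-0.1,-0.1,0.6],"twist":0,"fingers":0},{"dp":[-0.1,-0.1,1.0],"twist":0,"fingers":0},{"dp":[-0.1,-0.1,1.3],"twist":0,"fingers":0},{"dp":[-0.1,-0.1,1.5],"twist":0,"fingers":0},{"dp":[-0.1,-0.1,1.5],"twist":0,"fingers":0},{"dp":[-0.1,-0.1,1.5],"twist":0,"fingers":0}]'; python3 - <<'E'
from h import *
c=env.read_camera("scene"); cv2.imwrite("pics/s2.png",cv2.resize(c["pixels"][120:270,260:410],None,fx=4,fy=4,interpolation=cv2.INTER_CUBIC))
E
```

```text
time_s: 3.4
tool_pos: [0.6444, 0.2282, 0.0825]
tool_rot: [180.0, 0.1, -160.6]
force: [-0.4, -1.1, 4.8]
grip_width: 0.0009
grasp_force: 2.7
```

View pics/s2.png

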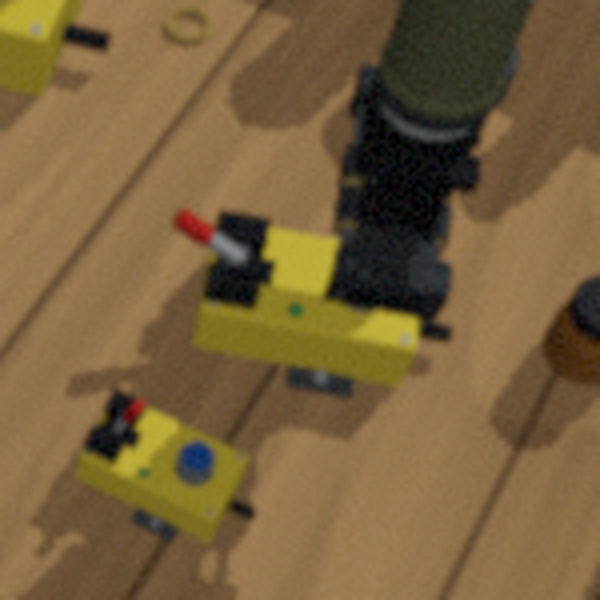

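The lever has tipped and is falling to the front (crop px 190,220). I push a touch further so the button is certainly right down, then go up.

```bash
python3 -m jog '[{"dp":[0,0,0.2],"twist":0,"fingers":0},{"dp":[0,0,0.4],"twist":0,"fingers":0},{"dp":[0,0,0.4],"twist":0,"fingers":0},{"dp":[0,0,0.4],"twist":0,"fingers":0}]'; python3 -m jog '[{"dp":[0,0,-4],"twist":0,"fingers":0},{"dp":[0,0,-8],"twist":0,"fingers":0.5},{"dp":[0,0,-10],"twist":0,"fingers":0.5},{"dp":[0,0,-10],"twist":0,"fingers":0.5},{"dp":[0,0,-10],"twist":0,"fingers":0.5}]'; python3 -c "
from h import *
dp(sw(-.107,0,.182),sw(-.107,0,.045))"
```

```text
time_s: 3.95
tool_pos: [0.6445, 0.2283, 0.0821]
tool_rot: [179.9, 0.1, -160.6]
force: [-5.8, -2.5, 20.3]
grip_width: 0.0006
grasp_force: 10.3
time_s: 4.58
tool_pos: [0.6427, 0.2275, 0.1753]
tool_rot: [-180.0, -0.2, -160.6]
force: [0.0, 0.5, -1.0]
grip_width: 0.0324
grasp_force: 0.0
4.575 [0.6427 0.2275 0.1753] [-179.99   -0.2  -160.63] [ 0.   0.5 -1. ] 0.0324
dp cm [14.07  0.07 -0.63]
dp cm [14.02  0.07 13.07]
```

```bash
python3 - <<'E'
from h import *
for n in("wrist","top"):
    c=env.read_camera(n); h=cv2.cvtColor(c["pixels"],cv2.COLOR_BGR2HSV)
    m=cv2.inRange(h,(0,150,60),(8,255,255))|cv2.inRange(h,(172,150,60),(179,255,255))
    k,l,st,ce=cv2.connectedComponentsWithStats(m)
    for i in range(1,k):
        if st[i,4]>5:
            v,u=np.where(l==i); P=np.array([pt(c,a,b,0) for a,b in zip(u,v) if c["depth"][b,a]>0])
            if len(P): print(n,ce[i].round(),st[i,4],np.median(P,0).round(4),P.min(0).round(3),P.max(0).round(3))
print("pred paddle",sw(-.104,0,.07),env.get_obs()["tool_pos"])
E
```

```text
wrist [260.  38.] 714 [0.5125 0.1827 0.0698] [ 0.496  0.171 -0.002] [0.53  0.195 0.072]
wrist [80. 30.] 272 [0.5576 0.0385 0.0807] [0.551 0.011 0.047] [0.564 0.042 0.085]
top [338. 156.] 48 [ 0.5682 -0.1884  0.1228] [ 0.562 -0.197  0.101] [ 0.579 -0.181  0.133]
top [258. 162.] 13 [0.5561 0.0355 0.0812] [0.553 0.029 0.037] [0.564 0.039 0.088]
top [142. 305.] 94 [0.1539 0.3212 0.1604] [0.136 0.311 0.096] [0.167 0.354 0.173]
pred paddle [0.51260484 0.18255524 0.07      ] [0.64270259 0.22753033 0.17515619]
```

The dropped paddle measures (0.5125, 0.1827), top at 0.070, within 0.5 mm of the prediction. I move over it and go down.

```bash
python3 -m jog '[{"dp":[5,0,0],"twist":0,"fingers":0.5},{"dp":[10,0,0],"twist":0,"fingers":0.5},{"dp":[14,0.1,0],"twist":0,"fingers":0.5},{"dp":[14,0.1,0],"twist":0,"fingers":0.5},{"dp":[14,0.1,4],"twist":0,"fingers":0.5},{"dp":[14,0.1,8],"twist":0,"fingers":0.5},{"dp":[14,0.1,8],"twist":0,"fingers":0.5},{"dp":[14,0.1,8],"twist":0,"fingers":0.5}]'; python3 -c "
from h import *
dp(sw(-.107,0,.045))"
```

```text
time_s: 5.68
tool_pos: [0.5126, 0.1827, 0.0985]
tool_rot: [-180.0, 0.1, -160.6]
force: [-0.4, -0.4, 0.6]
grip_width: 0.0438
grasp_force: 0.0
5.675 [0.5126 0.1827 0.0985] [-1.7999e+02  7.0000e-02 -1.6063e+02] [-0.4 -0.4  0.6] 0.0438
dp cm [ 0.31 -0.02  5.35]
```

```bash
python3 -m jog '[{"dp":[0.3,0,2],"twist":0,"fingers":0.5},{"dp":[0.3,0,4],"twist":0,"fingers":0.5},{"dp":[0.3,0,5.3],"twist":0,"fingers":0.5},{"dp":[0.3,0,5.3],"twist":0,"fingers":0.5},{"dp":[0.3,0,5.3],"twist":0,"fingers":0.1},{"dp":[0.3,0,5.3],"twist":0,"fingers":0.1},{"dp":[0.3,0,5.3],"twist":0,"fingers":0.1},{"dp":[0.3,0,5.3],"twist":0,"fingers":0.1}]' 5; python3 -c "
from h import *
a=np.array([1.55,1.3,1.05,.8,.55,.3,.05,-.15,-.26]);
dp(*[sw(-.055-.052*np.sin(t),0,.064+.052*np.cos(t)-.0187) for t in a])"
```

```text
time_s: 6.68
tool_pos: [0.5092, 0.1803, 0.045]
tool_rot: [-179.9, 0.0, -160.7]
force: [0.1, -2.5, 1.0]
grip_width: 0.0159
grasp_force: 5.0
6.675 [0.5092 0.1803 0.045 ] [-1.7992e+02  4.0000e-02 -1.6065e+02] [ 0.1 -2.5  1. ] 0.0159
dp cm [-0.09  0.1  -0.14]
dp cm [-0.28  0.1  -1.43]
dp cm [-0.78  0.1  -2.62]
dp cm [-1.56  0.1  -3.66]
dp cm [-2.58  0.1  -4.47]
dp cm [-3.76  0.1  -5.  ]
dp cm [-5.04  0.1  -5.22]
dp cm [-6.07  0.1  -5.17]
dp cm [-6.63  0.1  -5.06]
```

```bash
python3 -m jog '[{"dp":[-0.1,0.05,-0.7],"twist":0,"fingers":0.1},{"dp":[-0.25,0.1,-1.4],"twist":0,"fingers":0.1},{"dp":[-0.5,0.1,-2.0],"twist":0,"fingers":0.1},{"dp":[-0.78,0.1,-2.6],"twist":0,"fingers":0.1},{"dp":[-1.15,0.1,-3.15],"twist":0,"fingers":0.1},{"dp":[-1.55,0.1,-3.65],"twist":0,"fingers":0.1},{"dp":[-1.55,0.1,-3.65],"twist":0,"fingers":0.1}]'; python3 -c "
from h import *
a=np.array([.8,.55,.3,.05,-.15,-.24]);
dp(*[sw(-.055-.0525*np.sin(t),0,.064+.0525*np.cos(t)-.0187) for t in a])
c=env.read_camera('scene'); cv2.imwrite('pics/s3.png',cv2.resize(c['pixels'][120:270,260:410],None,fx=4,fy=4,interpolation=cv2.INTER_CUBIC))"
```

```text
time_s: 7.55
tool_pos: [0.5236, 0.1854, 0.0817]
tool_rot: [-179.9, -0.0, -160.7]
force: [0.1, -4.9, 1.5]
grip_width: 0.0159
grasp_force: 5.0
7.55 [0.5236 0.1854 0.0817] [-1.7987e+02 -2.0000e-02 -1.6071e+02] [ 0.1 -4.9  1.5] 0.0159
dp cm [ 0.    0.09 -0.01]
dp cm [-1.02  0.09 -0.83]
dp cm [-2.21  0.1  -1.37]
dp cm [-3.5  0.1 -1.6]
dp cm [-4.55  0.1  -1.55]
dp cm [-5.01  0.1  -1.46]
```

View pics/s3.png

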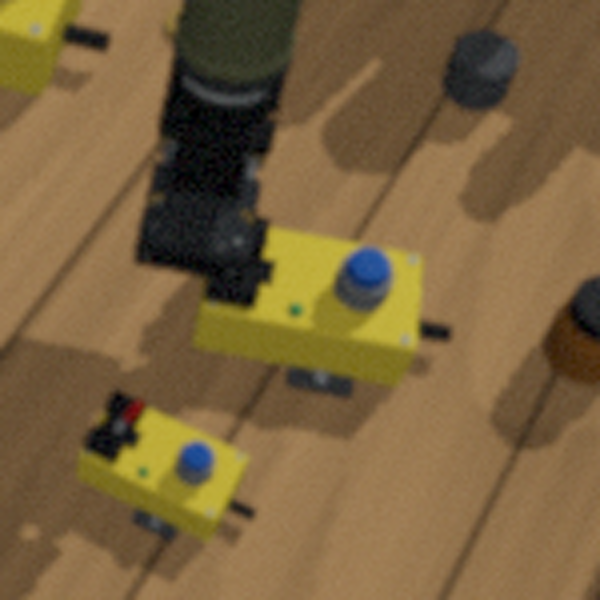

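The button is up again (px 368,270) and the lever is held in the fingers. The side force grew with my +1 mm y shift, so I reverse it and finish the arc.

```bash
python3 -m jog '[{"dp":[-0.5,-0.1,-0.45],"twist":0,"fingers":0.1},{"dp":[-1.0,-0.15,-0.83],"twist":0,"fingers":0.1},{"dp":[-1.6,-0.15,-1.13],"twist":0,"fingers":0.1},{"dp":[-2.2,-0.15,-1.37],"twist":0,"fingers":0.1},{"dp":[-2.85,-0.15,-1.53],"twist":0,"fingers":0.1},{"dp":[-3.5,-0.15,-1.6],"twist":0,"fingers":0.1},{"dp":[-4.2,-0.15,-1.58],"twist":0,"fingers":0.1},{"dp":[-4.8,-0.15,-1.5],"twist":0,"fingers":0.1}]'; python3 -c "
from h import *
a=np.array([-.15,-.24,-.29]);
dp(*[sw(-.055-.0525*np.sin(t),0,.064+.0525*np.cos(t)-.0187) for t in a])"
```

```text
time_s: 8.6
tool_pos: [0.569, 0.2015, 0.0957]
tool_rot: [-180.0, -0.1, -160.6]
force: [-0.2, -5.2, -1.4]
grip_width: 0.0161
grasp_force: 5.0
8.6 [0.569  0.2015 0.0957] [-1.7996e+02 -5.0000e-02 -1.6064e+02] [-0.2 -5.2 -1.4] 0.0161
dp cm [ 0.26  0.09 -0.15]
dp cm [-0.2   0.09 -0.06]
dp cm [-0.46  0.09  0.01]
```

```bash
python3 -m jog '[{"dp":[-0.2,0,-0.03],"twist":0,"fingers":0.1},{"dp":[-0.3,0,0],"twist":0,"fingers":0.1},{"dp":[-0.3,0,0],"twist":0,"fingers":0.1},{"dp":[-0.3,0,0],"twist":0,"fingers":0.1}]';  python3 -m jog '[{"dp":[0,0,0],"twist":0,"fingers":0.3},{"dp":[0,0,0],"twist":0,"fingers":0.45},{"dp":[0,0,0],"twist":0,"fingers":0.45},{"dp":[0,0,0],"twist":0,"fingers":0.45},{"dp":[0,0,0],"twist":0,"fingers":0.45}]'; python3 -m jog '[{"dp":[0,0,-2],"twist":0,"fingers":0.45},{"dp":[0,0,-5],"twist":0,"fingers":0.45},{"dp":[0,0,-9],"twist":0,"fingers":0.45},{"dp":[-5,0,-10],"twist":0,"fingers":0.45},{"dp":[-10,0,-10],"twist":0,"fingers":0.45},{"dp":[-10,0,-10],"twist":0,"fingers":0.45},{"dp":[-10,0,-10],"twist":0,"fingers":0.45}]'; python3 - <<'E'
from h import *
a=env.read_camera('scene')['pixels'][120:345,220:410]; b=env.read_camera("wrist")
h=cv2.cvtColor(b["pixels"],cv2.COLOR_BGR2HSV); m=cv2.inRange(h,(0,150,60),(8,255,255))
P=np.array([pt(b,u,v,0) for v,u in zip(*np.where(m>0)) if b["depth"][v,u]>0]); P=P[(abs(P[:,1]-.2)<.06)]
print(len(P),np.median(P,0),P.max(0),"pred end",sw(-.055+.065*np.sin(.3),0,.126))
cv2.imwrite('pics/s4.png',cv2.resize(a,None,fx=2.6,fy=2.6,interpolation=cv2.INTER_CUBIC))
E
```

```text
time_s: 9.1
tool_pos: [0.5698, 0.2018, 0.0955]
tool_rot: [-180.0, -0.3, -160.6]
force: [-4.2, -6.3, 0.6]
grip_width: 0.0157
grasp_force: 5.0
time_s: 9.72
tool_pos: [0.5715, 0.2033, 0.0962]
tool_rot: [180.0, 0.0, -160.6]
force: [-0.3, 0.5, 0.6]
grip_width: 0.039
grasp_force: 0.0
time_s: 10.6
tool_pos: [0.6656, 0.2358, 0.1966]
tool_rot: [-180.0, -0.0, -160.6]
force: [-0.5, 0.6, 0.6]
grip_width: 0.0393
grasp_force: 0.0
410 [0.57427116 0.20459503 0.12418302] [0.58296722 0.21497135 0.12795201] pred end [0.57694094 0.20521156 0.126     ]
```

View pics/s4.png

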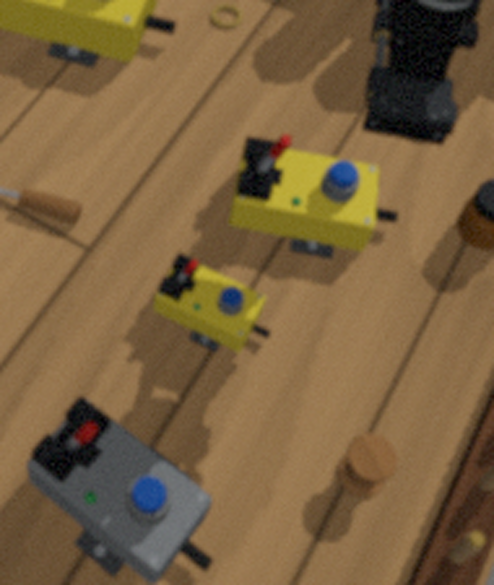

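The yellow switch's lever is standing up on its stop (px 283,143; end measured within 3 mm of where it should be). The grey lever is still up (88,432), and the arm is clear.

```bash
python3 -c "
from cell import env
print(env.sign_off())"
```

```text
the job is handed in; nothing more can be done
None
```

The middle-sized yellow switch is tested and the job is handed in, at about 11 s of the 51 s: its button was pressed right down, its lever dropped and was lifted back up, where it now stays by itself, and the grey switch was not touched.

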